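Set a blank against the flip stop of a cut-off jig

ROBOT

A 6-joint arm with a two-finger parallel gripper is mounted at the origin on the work surface. World frame = base frame: x ahead of the robot, y to its left, z up, the work surface at z = 0. Lengths are in mm, angles in degrees, forces in N, time in s.
With the tool pointing down it reaches from about 300 to 850 mm from the base axis. Payload 4.2 kg.
Tool frame: the origin (TCP) lies on the centre line of the jaws, within the pads' length; the fingertips stand env.nose_length ahead of it and the grasp point (between the pads) lies 2 mm behind it (env.nose_length is the distance from the TCP to the fingertips, in mm); z points along the fingers, y is the direction in which the jaws open and shut (so a half turn about z gives the same grasp; the last joint's range is limited). The gripper opens to 91 mm and grips with 3 to 60 N. Pads are 32 mm wide; open, the fingers measure 118 mm over their backs; the gripper's body (76 mm by 178 mm) begins 60 mm behind the grasp point.
Start: joints at [-74.943, 18.312, 89.639, -0, 72.044, -1.146], TCP at [160.454, -552.174, 230.976] pointing down, gripper open.
Joint ranges: [-177.97, 177.97], [-48.28, 115.42], [12.27, 149.76], [-77.06, 257.06], [2.81, 150.46], [-146.56, 146.56]. Speed limits (degrees/s): [147.25, 147.25, 180, 180, 180, 180].

INTERFACE

Orientations are given as [roll, pitch, yaw] about the fixed x, y, z axes, in that order (R = Rz(yaw) Ry(pitch) Rx(roll)).
In Python, from workcell import env gives the robot as it stands. The module is installed in compiled form; this text tells all that it offers.
- The arm moves only by the tool jog_arm, never from a script. Its argument "deltas" is a list that holds one entry, the list of rows, each a list of 5 numbers: the shift along the tool's x, y, z in m, then the turn about the tool's z in degrees, then the finger opening in m, from 0 to 0.0912. A call has 1 to 20 rows; each row is the pose to reach, as a shift and turn from the pose commanded when the call began, along the tool's axes at that moment; what a row does not reach only later rows make up. A row lasts 1/12 s, in which the tool goes at most 41.7 mm and 7.16 degrees, less where a joint would pass 70% of its speed; a pose out of reach is approached as far as the arm can. A call with a gripper value outside its range is refused whole. The fingers move at their own pace and stop on an object; "grip_force" is the grip in N (left out, the last holds). Time passes only in rows, so rows that repeat a pose let the fingers close. It gives the time, the measured TCP pose, the force and the opening at its end, in the units of the state.
- env.state(): the state, without advancing time (a new reading comes with each control period).
- env.grab_frame(name): name is "side" or "top" or "wrist"; returns the picture (400x640x3 uint8, red, green, blue); there is no depth.
- env.camera_params(name): a dict with "fx", "fy", "cx", "cy" (pixels), "xyz" and "orientation" of the camera in the world. Camera axes: x right, y down, z forward; pixel columns grow to the right and rows downward; lengths in mm; the calibration is good to about 2 mm. A picture is of the moment at which its call begins: read the wrist's pose just before it. camera_params takes no time and is no camera call; for the wrist camera it gives the pose at the moment of the call.
- env.job_done(): hands the job in, once; it reports no verdict.
Trained networks look in the newest picture that a camera, given by its name, has taken for a name from the list of things; names that differ only in an ending like _2 or _b are one class to them, and where a whole thing is asked for, a point or a joint stands for the part that bears it (a point fixed in the world has none). Each returns a list of dicts, best first, with "conf" (0 to 1); they miss things now and then, are a little off and sometimes report something else, mostly with a low value. They report only what shows in the picture. A call takes as long as a camera call.
- env.look_for(camera, label): "xyz" ([x, y, z] in mm, in world coordinates, good to about 4 mm: the middle of the surface that is visible of it).
The state is a dict: "time_s": time; "qpos": joint angles; "qvel": joint speeds; "effort": joint torques, N m; "ee_pos": TCP position; "ee_rot": TCP orientation; "force": force on the tool from outside, world axes, zero at the start; "torque": the same for the moment, N m; "gripper_width": finger opening in mm.
Only numpy, scipy, OpenCV 4.12 (cv2) and the standard library are available. Lean on these libraries where they do the work, as an engineer would, in place of code of your own. Each camera call takes 0.05 s, during which the arm holds its last target.

TASK

Set up the cut-off jig for the next saw cut by pushing with the fingertips only: nothing is gripped or lifted. First flip the broad end stop forward over the fence until it is fully down on the bed, leaving the narrow stop leaning back; then tip the standing wooden blank over and push it until it lies flat along the fence, touching it, with one end butted against the side of the broad stop. Disturb nothing else and finish clear of everything.

Things in the scene. Friction and masses are not known exactly. Their poses are not given: they have to be found in the camera images.
- jig: cut-off jig fixed to the bench: a plywood bed 190 (x) x 480 (y) x 18 mm thick, with an aluminium fence along its far side. Origin on the table under the bed; z up, y along the fence, x towards the fence. In this frame the bed's top is at z = 18 mm and spans x = -100 to +90 mm; the fence's front face is at x = +50 mm, its back at x = +70 mm, its top at z = 63 mm. Two thin dark saw slots are only marks.
- broad_mount: fixed steel bracket of the BROAD flip stop, on top of the fence near one end (left or right changes from run to run). Origin on the fence's top, midway through the fence (60 mm in the jig's x) and midway along the stop's width; axes parallel to the jig's. The stop swings about an axis along y, 10 mm above this origin.
- broad_stop (a joint): angle of the broad stop, an aluminium L-shaped arm 40 mm wide (along the fence): 0 = fully down, its toe in front of the fence 3 mm above the bed; 2.6 rad = thrown right back. Light hinge; the arm (90 g) leans back at 2.45 to 2.6 at the start, balances at about 2.1 and falls by itself to either side of that. When down, in the bracket's frame it fills x = -42 to 0 mm at z = 5 to 14 mm and its toe fills x = -42 to -18 mm, z = -42 to +14 mm, y = -20 to +20 mm.
- broad_toe (a point): middle of the end face of the broad stop's toe, on the arm 30 mm from the hinge axis along the bar and 51 mm beyond it along the toe; the toe is 24 mm thick. Leaning back, it is the stop's highest part (about 135 mm above the table), and it is pushed there from behind (from the far side of the fence) towards the robot.
- narrow_mount: bracket of the NARROW flip stop, on the fence near the other end; the same as the broad one, but its arm is only 14 mm wide. To be left alone.
- narrow_stop (a joint): angle of the narrow stop, as for the broad one; it leans back at the start and must stay so.
- blank: plain wooden blank, 36 x 36 x 100 mm, about 90 g, standing on end on the bed between the two stops, 5 to 25 mm in front of the fence. Origin at its centre; its z axis runs along the 100 mm length.
- offcut: small wooden offcut 28 x 50 x 20 mm lying at the front of the jig's bed; leave it where it is. Origin at its underside.
- jar: clear screw jar with steel lid, 50 mm across, 62 mm tall, standing on the table behind the fence; leave it where it is. Origin at its underside.
- hammer: hammer lying to the right of the jig; leave it where it is. Origin at its underside.
- glue: white glue bottle 52 mm across, 150 mm tall, standing to the left of the jig; leave it where it is. Origin at its underside.
- tape: tape measure 70 x 35 x 60 mm standing to the left of the jig; leave it where it is. Origin at its underside.
- mug: white cup 76 mm across, 90 mm tall, to the right of the jig; leave it where it is. Origin at its underside.

How it is judged:
By the outcome, as a careful person would: the job done as asked, in the order asked, and still so for the second after the job is handed in, with the robot touching nothing.
It also fails if it takes over 51 s, if anything falls off the work surface, if the arm or the gripper's body presses on something with over 40 N, if the wrist force passes 120 N, or if a joint passes its speed limit or range.

## Working session

There is one attempt and no reset: what is moved stays moved. The work goes in short steps, Python scripts to look and compute and a tool call to move; the robot and the scene stay as the last step left them, time stands still between calls to the robot, and variables do not carry over. Pictures are saved under pics/ and viewed, and the job is handed in when it is done.

Besides the shell and the picture viewer there is one more tool, called by a JSON object that holds its "op" and its "data", one argument or row to a line. jog_arm: Moves the arm, as the interface text tells. Its arguments: {"type":"object","properties":{"deltas":{"type":"array"},"grip_force":{"type":"number"}},"required":["deltas"]}

```bash
mkdir -p pics
cat > h.py <<'E'
from workcell import env
import numpy as np, cv2
from scipy.spatial.transform import Rotation as R
def K(c):
    p=env.camera_params(c); return p
def snap(c,name):
    im=env.grab_frame(c); cv2.imwrite('pics/'+name,im[:,:,::-1]); return im
def rot(p):
    o=np.array(p['orientation'])
    return o if o.shape==(3,3) else R.from_euler('xyz',o,degrees=True).as_matrix()
def proj(p,X):
    X=np.atleast_2d(X); c=(X-np.array(p['xyz']))@rot(p)
    return np.c_[p['fx']*c[:,0]/c[:,2]+p['cx'],p['fy']*c[:,1]/c[:,2]+p['cy']]
def ray(p,uv,z):
    d=rot(p)@np.array([(uv[0]-p['cx'])/p['fx'],(uv[1]-p['cy'])/p['fy'],1]); o=np.array(p['xyz'])
    return o+d*(z-o[2])/d[2]
E
python3 - <<'E'
from h import *
print(env.state(), env.nose_length)
for c in ['top','side','wrist']:
    print(c,env.camera_params(c)); snap(c,c+'0.png')
for l in ['jig','broad_mount','broad_toe','narrow_mount','blank','jar','offcut','glue','tape','mug','hammer']:
    for c in ['top','side']:
        r=env.look_for(c,l); print(l,c,[(np.round(a['xyz']).tolist(),round(a['conf'],2)) for a in r[:2]])
print(env.state()['time_s'])
E
```

```text
{'time_s': 0.0, 'qpos': array([-7.49415854e+01,  1.83505131e+01,  8.97079392e+01, -2.05810030e-04,
        7.20411000e+01, -1.14401825e+00]), 'qvel': array([-0.07144499,  0.09726116,  0.01632966, -0.00266493, -0.03758995,
       -0.06278743]), 'effort': array([-5.03219017e-04, -4.12461197e+01, -2.31969023e+01,  7.25907320e-02,
        4.53827390e-02, -1.20651425e-04]), 'ee_pos': array([ 160.33778414, -551.69771375,  230.12115419]), 'ee_rot': array([-1.79900464e+02, -1.79198451e-03,  1.62024949e+01]), 'force': array([-0.71626165, -0.16313093,  0.35325621]), 'torque': array([-0.03358942, -0.01684752,  0.01821538]), 'gripper_width': 91.1564851575063} 17.0
top {'fx': 423.53870622368095, 'fy': 423.53870622368095, 'cx': 320.0501637304695, 'cy': 198.4619015771535, 'xyz': array([ 329.51052973,    8.69765994, 1195.0912356 ]), 'orientation': array([-169.89901086,   -1.72875824,  -88.7827479 ])}
side {'fx': 452.1613278988561, 'fy': 452.1613278988561, 'cx': 309.73854875637386, 'cy': 195.47785927545578, 'xyz': array([-96.35453734, 819.16648318, 777.64901677]), 'orientation': array([-1.24564825e+0
[... 625 characters left out ...]
.78)]
narrow_mount side [([500.0, -275.0, 95.0], 0.57)]
blank top [([488.0, -87.0, 118.0], 0.76)]
blank side [([487.0, -76.0, 80.0], 0.6), ([498.0, -276.0, 97.0], 0.46)]
jar top [([618.0, -88.0, 57.0], 0.55)]
jar side [([616.0, -72.0, 49.0], 0.78)]
offcut top [([394.0, -98.0, 38.0], 0.69)]
offcut side [([391.0, -90.0, 37.0], 0.78)]
glue top [([572.0, 406.0, 99.0], 0.72), ([499.0, -278.0, 124.0], 0.64)]
glue side [([565.0, 428.0, 76.0], 0.71)]
tape top [([402.0, 438.0, 58.0], 0.82)]
tape side []
mug top [([607.0, -464.0, 53.0], 0.81)]
mug side [([608.0, -436.0, 70.0], 0.9)]
hammer top [([439.0, -419.0, 26.0], 0.63)]
hammer side [([422.0, -429.0, 21.0], 0.64), ([397.0, 451.0, 51.0], 0.2)]
1.25
```

View pics/top0.png

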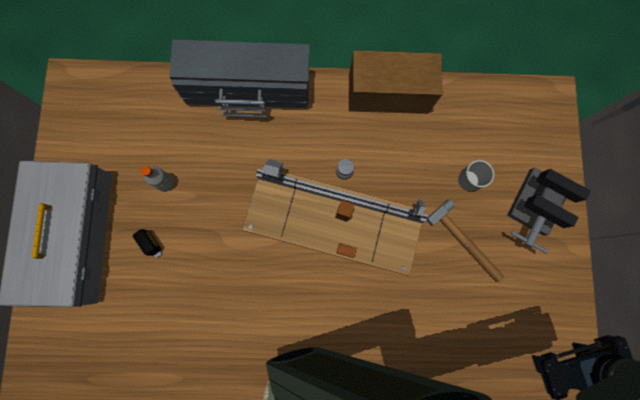

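View pics/side0.png

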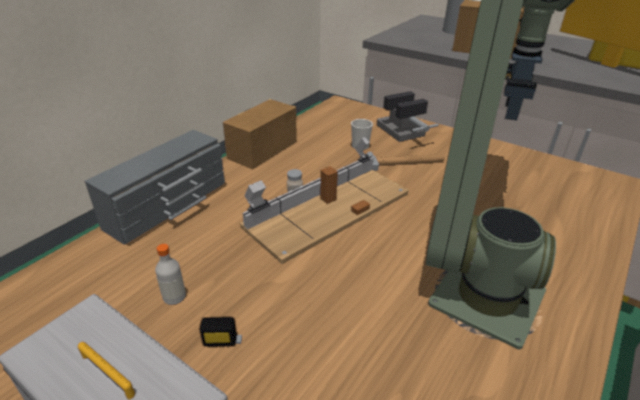

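The top view shows the jig rotated, with the broad stop at its left end (272,168), the narrow stop at its right (420,208), the blank at (345,210), the offcut at (346,250) and the jar at (345,168). Next I'll zoom in to fit the jig pose.

Run:
```python
import cv2
a=cv2.imread('pics/top0.png')[150:285,235:445]; cv2.imwrite('pics/topz.png',cv2.resize(a,None,fx=3.8,fy=3.8,interpolation=cv2.INTER_CUBIC))
a=cv2.imread('pics/side0.png')[140:265,230:420]; cv2.imwrite('pics/sidez.png',cv2.resize(a,None,fx=4.2,fy=4.2,interpolation=cv2.INTER_CUBIC))
```

```text
(no output)
```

View pics/topz.png

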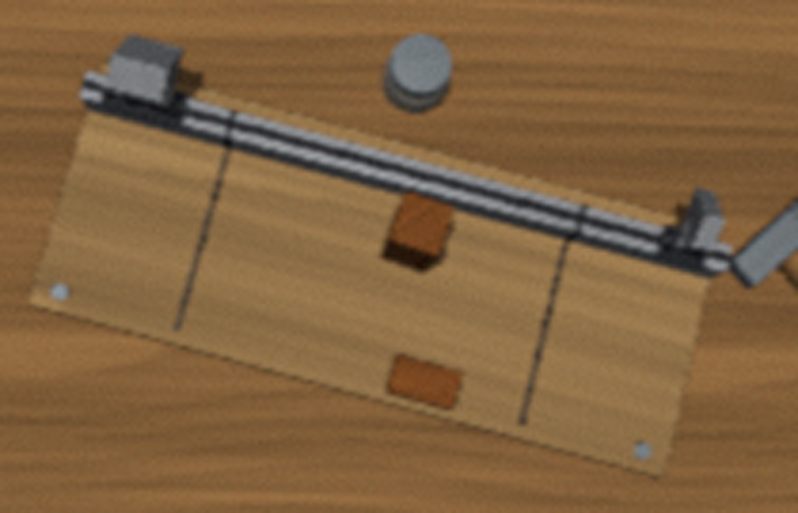

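View pics/sidez.png

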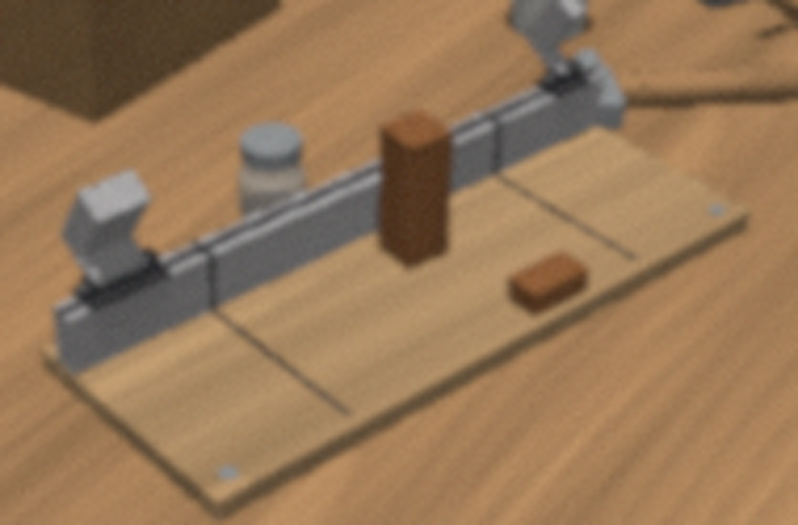

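```bash
cat > fit.py <<'E'
from h import *
from scipy.optimize import least_squares
T=lambda u:((u[0]+.5)/3.8-.5+235,(u[1]+.5)/3.8-.5+150)
S=lambda u:((u[0]+.5)/4.2-.5+230,(u[1]+.5)/4.2-.5+140)
pts=[('top',T((32,302)),(-100,240,18)),('top',T((660,474)),(-100,-240,18)),('top',T((82,100)),(50,240,63)),('top',T((713,272)),(50,-240,63)),
('side',S((220,507)),(-100,240,18)),('side',S((747,216)),(-100,-240,18)),('side',S((60,318)),(50,240,63))]
P={c:K(c) for c in('top','side')}
def W(q,X): 
    c,s=np.cos(q[2]),np.sin(q[2]); X=np.atleast_2d(X).astype(float)
    return np.c_[q[0]+c*X[:,0]-s*X[:,1],q[1]+s*X[:,0]+c*X[:,1],X[:,2]]
if __name__=='__main__':
    f=lambda q:np.concatenate([proj(P[c],W(q,X))[0]-u for c,u,X in pts])
    r=least_squares(f,[485,-58,.24]); print(r.x,np.degrees(r.x[2])); print(r.fun.reshape(-1,2).round(1))
    q=r.x; np.save('q.npy',q)
    iv=lambda w:W((0,0,-q[2]),np.array(w)-[q[0],q[1],0])[0].round(0)
    for n,w in dict(bt=(598,106,130),bs=(596,117,110),bm=(594,118,89),bmt=(593,103,118),nm=(500,-276,95),blt=(488,-87,118),bls=(487,-76,80),jar=(618,-80,55),off=(393,-95,38),hamhead=(0,0,0)).items(): print(n,iv(w))
    for l,u,z in [('blank top corners',(407,190),118),('',(454,208),118),('',(437,243),118),('',(393,234),118),('mountpadfrontL',(103,103),65),('padR',(183,124),65),('toe top',(137,37),135),('toe',(183,50),135),('toe bot',(110,60),120),('jar',(420,62),62),('ham',(737,262),25),('ham2',(790,205),25)]:
        w=ray(P['top'],T(u),z); print(l,u,iv(w),w.round())
    for l,u,z in [('blank b',(413,267),18),('blank bL',(382,247),18),('blank bR',(448,245),18),('blt',(381,130),118),('',(415,150),118),('',(449,127),118),('padL',(80,303),65),('padR',(165,268),65)]:
        w=ray(P['side'],S(u),z); print('s',l,u,iv(w),w.round())
E
python3 fit.py
```

```text
[ 4.87212019e+02 -6.17355920e+01 -2.41838803e-01] -13.85634273332866
[[-2.1  0.1]
 [ 0.3  0.6]
 [-1.7 -1.3]
 [ 2.6 -0.5]
 [-1.2 -0.7]
 [ 0.8 -1.1]
 [ 1.7  1.3]]
bt [ 67. 189. 130.]
bs [ 63. 200. 110.]
bm [ 61. 200.  89.]
bmt [ 63. 185. 118.]
nm [  64. -205.   95.]
blt [  7. -24. 118.]
bls [  3. -14.  80.]
jar [131.  14.  55.]
off [-84. -55.  38.]
hamhead [-488.  -57.    0.]
blank top corners (407, 190) [ 36.  -6. 118.] [521. -76. 118.]
 (454, 208) [ 32. -40. 118.] [ 509. -108.  118.]
 (437, 243) [  6. -35. 118.] [485. -97. 118.]
 (393, 234) [  4.  -4. 118.] [490. -67. 118.]
mountpadfrontL (103, 103) [ 49. 219.  65.] [587. 139.  65.]
padR (183, 124) [ 50. 160.  65.] [574.  81.  65.]
toe top (137, 37) [ 86. 198. 135.] [618. 110. 135.]
toe (183, 50) [ 85. 166. 135.] [610.  79. 135.]
toe bot (110, 60) [ 69. 214. 120.] [605. 129. 120.]
jar (420, 62) [140.   7.  62.] [625. -89.  62.]
ham (737, 262) [  66. -258.   25.] [ 490. -328.   25.]
ham2 (790, 205) [ 118. -287.   25.] [ 533. -369.   25.]
s blank b (413, 267) [ 4. -8. 18.] [489. -70.  18.]
s blank bL (382, 247) [36. -7. 18.] [520. -77.  18.]
s blank bR (448, 245) [  8. -44.  18.] [ 484. -107.   18.]
s blt (381, 130) [ 31.  -1. 118.] [518. -70. 118.]
s  (415, 150) [ -2.  -2. 118.] [485. -63. 118.]
s  (449, 127) [  5. -38. 118.] [ 483. -100.  118.]
s padL (80, 303) [ 60. 224.  65.] [599. 141.  65.]
s padR (165, 268) [ 57. 160.  65.] [581.  80.  65.]
```

```bash
cat >> h.py <<'E'
def delta(target,yaw,st=None):
    st=st or env.state(); Rm=R.from_euler('xyz',st['ee_rot'],degrees=True).as_matrix()
    d=Rm.T@(np.array(target)-st['ee_pos']); t=-(yaw-st['ee_rot'][2])
    return (d/1000).round(4).tolist(),round((t+180)%360-180,2)
E
python3 - <<'E'
from h import *
print(delta((430,-20,330),-13.86))
q=np.load('q.npy');P=K('top')
print(ray(P,(250,105),0),ray(P,(395,110),0),ray(P,(250,80),150))
E
```

```text
([0.4073, -0.4358, -0.0991], np.float64(30.06))
[819.48729713 191.15657521   0.        ] [ 818.26575065 -241.63039645    0.        ] [827.29106691 171.73156686 150.        ]
```

{"op": "jog_arm", "data": {
  "deltas": [
    [[0.03,-0.03,-0.03,3,0],[0.06,-0.06,-0.06,6,0],[0.09,-0.09,-0.08,9,0],[0.12,-0.12,-0.1,12,0],[0.15,-0.15,-0.1,15,0],[0.18,-0.18,-0.1,18,0],[0.21,-0.21,-0.1,21,0],[0.24,-0.24,-0.1,24,0],[0.27,-0.27,-0.1,27,0],[0.3,-0.3,-0.1,30,0],[0.33,-0.33,-0.1,30,0],[0.36,-0.36,-0.1,30,0],[0.38,-0.39,-0.1,30,0],[0.4,-0.42,-0.1,30,0],[0.407,-0.436,-0.1,30,0],[0.407,-0.436,-0.1,30,0],[0.407,-0.436,-0.1,30,0],[0.407,-0.436,-0.1,30,0],[0.407,-0.436,-0.1,30,0],[0.407,-0.436,-0.1,30,0]]
  ],
  "grip_force": 10
}}

```text
time_s: 2.92
ee_pos: [429.3, -21.3, 331.0]
ee_rot: [180.0, -0.0, -13.9]
force: [-0.1, -1.5, 0.4]
gripper_width: 0.4
```

Run:
```python
from h import *
import json
s=env.state(); print(s['time_s'],s['ee_pos'],s['ee_rot'],s['gripper_width'],s['qpos'])
p=K('wrist'); print(p); snap('wrist','w1.png')
import pickle; pickle.dump(p,open('w1.pkl','wb'))
```

```text
2.9167 [429.32571803 -21.26739752 331.01864644] [ 1.79979174e+02 -1.30485373e-02 -1.39487090e+01] 0.4099626388486426 [-4.35212562e+00  1.93973818e+00  9.59329925e+01 -2.29264337e-02
  8.21178759e+01  9.95997279e+01]
{'fx': 288.38646571141857, 'fy': 288.38646571141857, 'cx': 322.0218652658148, 'cy': 200.6731497908332, 'xyz': array([502.26507612, -40.06347199, 485.43707132]), 'orientation': array([ 1.64541360e+02,  1.46746401e-02, -1.03935391e+02])}
```

View pics/w1.png

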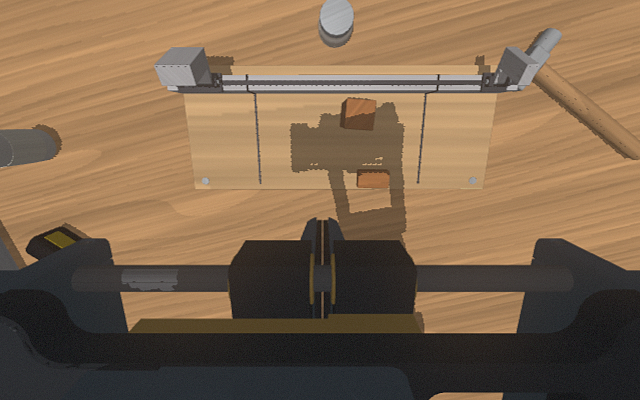

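The wrist view shows the whole jig square to the tool: broad stop at (180,68), narrow stop at (513,65), blank top at (360,113), offcut at (373,178). Zooming for corners.

Run:
```python
import cv2
a=cv2.imread('pics/w1.png')
cv2.imwrite('pics/w1l.png',cv2.resize(a[40:200,145:305],None,fx=3.7,fy=3.7,interpolation=cv2.INTER_CUBIC))
cv2.imwrite('pics/w1r.png',cv2.resize(a[40:200,325:535],None,fx=3.7,fy=3.7,interpolation=cv2.INTER_CUBIC))
```

```text
(no output)
```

View pics/w1l.png

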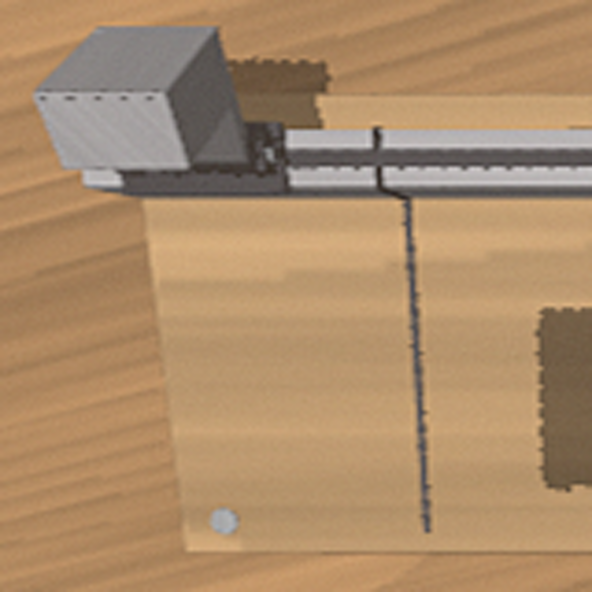

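View pics/w1r.png

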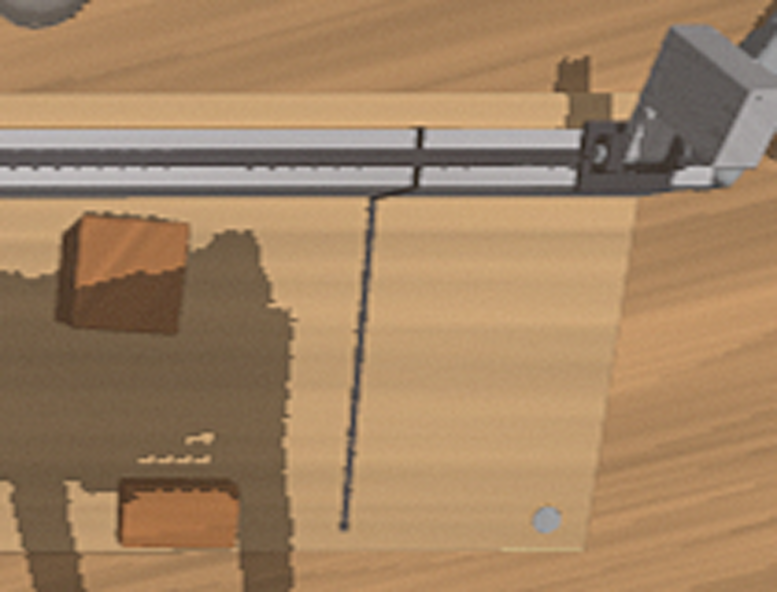

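```bash
cat > fit2.py <<'E'
from h import *
import pickle
from fit import W
from scipy.optimize import least_squares
p=pickle.load(open('w1.pkl','rb'))
L=lambda u:np.array([(u[0]+.5)/3.7-.5+145,(u[1]+.5)/3.7-.5+40])
Rr=lambda u:np.array([(u[0]+.5)/3.7-.5+325,(u[1]+.5)/3.7-.5+40])
pts=[(L((187,551)),(-100,240,18)),(Rr((582,549)),(-100,-240,18)),(L((147,198)),(50,240,18)),(Rr((637,198)),(50,-240,18)),(L((82,187)),(50,240,63)),(Rr((727,186)),(50,-240,63))]
f=lambda q:np.concatenate([proj(p,W(q,X))[0]-u for u,X in pts])
r=least_squares(f,[485,-58,-.24]); q=r.x; np.save('q.npy',q); print(q,np.degrees(q[2])); print(r.fun.reshape(-1,2).round(1))
iv=lambda w:W((0,0,-q[2]),np.array(w)-[q[0],q[1],0])[0].round(1)
for n,u,z in [('padL',L((123,190)),66),('padR',L((287,188)),66),('padRn',Rr((578,188)),66),('toe top edge front L',L((36,93)),139),('toe R',L((165,93)),139),('toe low L',L((64,168)),125),('toe low R',L((190,168)),125),('backtop R',L((218,27)),110),
 ('blank1',Rr((82,213)),118),('blank2',Rr((189,226)),118),('blank3',Rr((176,334)),118),('blank4',Rr((70,328)),118),('off1',Rr((118,546)),38),('off2',Rr((238,546)),38),('jar',np.array((336,15)),62)]:
    print(n,iv(ray(p,u,z)))
# broad stop overlay fit: y0, theta
def stop(y0,th,w=20):
    c,s=np.cos(th),np.sin(th); b=np.array([-c,s]); t=np.array([-s,-c]); o=[]
    for bb,tt in [(18,52),(42,52),(42,-4)]:
        for y in (w,-w):
            v=bb*b+tt*t; o.append((60+v[0],y0+y,73+v[1]))
    return np.array(o)
obs=[L((64,168)),L((190,168)),L((36,93)),L((165,93)),L((98,27)),L((218,27))]
f=lambda a:(proj(p,W(q,stop(*a)))-obs).ravel()
r=least_squares(f,[190,2.5]);print('broad',r.x,r.fun.reshape(-1,2).round(1)); print(stop(*r.x).round())
E
python3 fit2.py
```

```text
[ 4.86839041e+02 -6.57671454e+01 -2.43243029e-01] -13.93679895746818
[[-0.2  0.2]
 [ 1.8  0.8]
 [-0.9 -0.3]
 [ 1.6 -0.3]
 [ 1.5 -0.4]
 [-3.4 -0.1]]
padL [ 48.2 225.6  66. ]
padR [ 48.9 165.   66. ]
padRn [  48.9 -188.    66. ]
toe top edge front L [ 68.5 213.6 139. ]
toe R [ 68.5 175.2 139. ]
toe low L [ 49.2 215.7 125. ]
toe low R [ 49.1 175.9 125. ]
backtop R [ 92.7 168.2 110. ]
blank1 [ 36.3  -1.  118. ]
blank2 [ 32.3 -36.  118. ]
blank3 [ -1.9 -33.4 118. ]
blank4 [  0.    2.1 118. ]
off1 [-92.7 -26.1  38. ]
off2 [-92.7 -77.6  38. ]
jar [140.8  10.7  62. ]
broad [194.74383815   2.59345316] [[ 0.1  0.6]
 [ 0.4  0.6]
 [-1.2 -0.3]
 [ 0.3 -0.3]
 [ 0.2 -0.9]
 [ 0.2 -0.9]]
[[ 48. 215. 127.]
 [ 48. 175. 127.]
 [ 69. 215. 139.]
 [ 69. 175. 139.]
 [ 98. 215.  91.]
 [ 98. 175.  91.]]
```

```bash
cat >> h.py <<'E'
def jt(x,y,z):
    q=np.load('q.npy'); from fit import W
    return W(q,(x,y,z))[0]
def jd(x,y,z): 
    q=np.load('q.npy'); return delta(jt(x,y,z),np.degrees(q[2]))
def where():
    q=np.load('q.npy'); from fit import W
    s=env.state(); w=s['ee_pos']; return s['time_s'],W((0,0,-q[2]),w-[q[0],q[1],0])[0].round(1),s['ee_rot'].round(2),s['force'].round(1)
E
python3 -c "
from h import *
print(where(),jd(122,195,280),jd(122,195,137))"
```

```text
(2.9667, array([-66.5,  29.4, 331. ]), array([ 1.7999e+02, -1.0000e-02, -1.3950e+01]), array([-0. ,  0.6, -0.2])) ([0.1885, -0.1657, 0.051], np.float64(-0.01)) ([0.1884, -0.1657, 0.194], np.float64(-0.01))
```

{"op": "jog_arm", "data": {
  "deltas": [
    [[0.03,-0.03,0.0,0,0],[0.06,-0.06,0.0,0,0],[0.09,-0.09,0,0,0],[0.12,-0.12,0.0,0,0],[0.15,-0.14,0.0,0,0],[0.175,-0.16,0.0,0,0],[0.1885,-0.1657,0.03,0,0],[0.1885,-0.1657,0.06,0,0],[0.1885,-0.1657,0.09,0,0],[0.1885,-0.1657,0.12,0,0],[0.1885,-0.1657,0.15,0,0],[0.1885,-0.1657,0.18,0,0],[0.1885,-0.1657,0.194,0,0],[0.1885,-0.1657,0.194,0,0],[0.1885,-0.1657,0.194,0,0]]
  ]
}}

```text
time_s: 4.22
ee_pos: [652.2, 94.7, 136.5]
ee_rot: [180.0, 0.1, -13.9]
force: [0.5, 0.3, 0.9]
gripper_width: 0.7
```

```bash
python3 -c "
from h import *
print(where()); snap('side','s1.png')
a=cv2.imread('pics/s1.png')[120:270,220:420]; cv2.imwrite('pics/s1z.png',cv2.resize(a,None,fx=4,fy=4))"
```

```text
(4.2167, array([121.9, 195.6, 136.5]), array([ 1.7997e+02,  7.0000e-02, -1.3900e+01]), array([0.5, 0.3, 0.9]))
```

View pics/s1z.png

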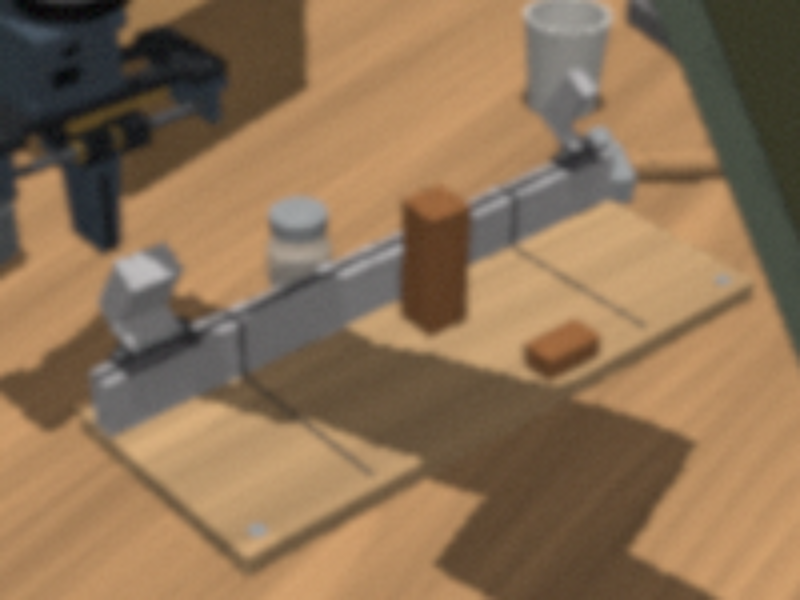

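View pics/s1.png

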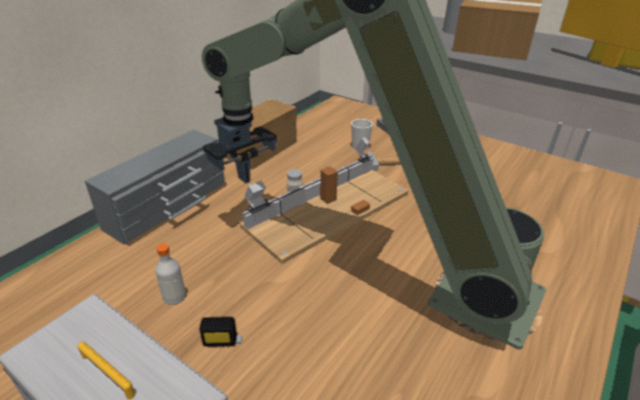

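The closed fingertips (around (245,181)) sit behind the broad stop at (257,192), clear of it. Pushing towards the robot.

{"op": "jog_arm", "data": {
  "deltas": [
    [[-0.008,0,0,0,0],[-0.016,0,0,0,0],[-0.022,0,0,0,0],[-0.027,0,0,0,0],[-0.032,0,0,0,0],[-0.037,0,0,0,0],[-0.042,0,0,0,0],[-0.047,0,0,0,0],[-0.052,0,0,0,0],[-0.057,0,0,0,0],[-0.062,0,0,0,0],[-0.067,0,0,0,0],[-0.072,0,0,0,0],[-0.072,0,0,0,0],[-0.072,0,0,0,0]]
  ]
}}

```text
time_s: 5.52
ee_pos: [581.9, 113.3, 136.7]
ee_rot: [180.0, 0.0, -13.8]
force: [1.0, -0.1, -0.1]
gripper_width: 0.6
```

```bash
python3 -c "
from h import *
print(where()); snap('side','s2.png')
a=cv2.imread('pics/s2.png')[120:270,220:420]; cv2.imwrite('pics/s2z.png',cv2.resize(a,None,fx=4,fy=4))
print(jd(50,-70,150))"
```

```text
(5.5167, array([ 49.2, 196.7, 136.7]), array([ 1.7998e+02,  1.0000e-02, -1.3780e+01]), array([ 1. , -0.1, -0.1]))
([-0.0002, 0.2667, -0.0132], np.float64(0.15))
```

View pics/s2z.png

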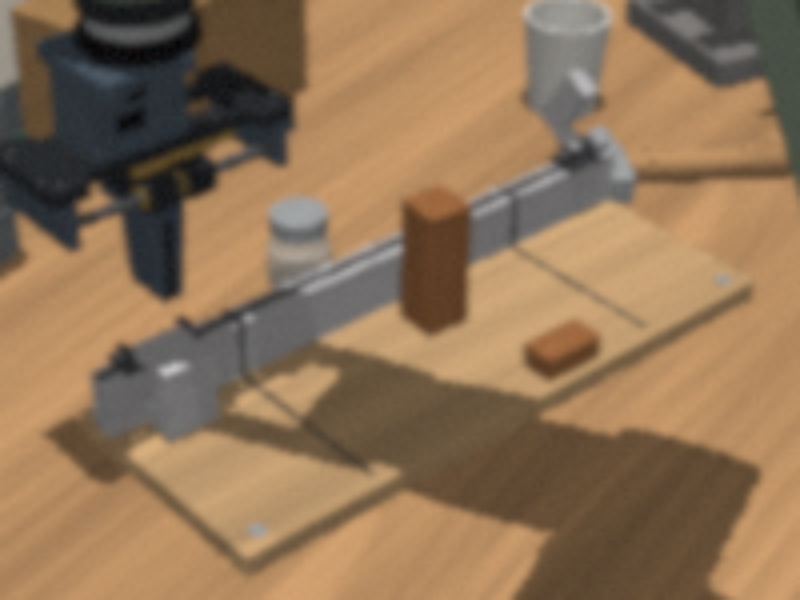

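The broad stop is down in front of the fence at (185,400) in the zoomed view; the narrow stop still leans back and the blank still stands. Next I'll go behind the blank (right-hand side) at height.

{"op": "jog_arm", "data": {
  "deltas": [
    [[0,0,-0.035,0,0],[0,0,-0.07,0,0],[0,0.0,-0.1,0,0],[-0.004,0.03,-0.12,0,0],[-0.008,0.06,-0.12,0,0],[-0.012,0.095,-0.12,0,0],[-0.016,0.13,-0.12,0,0],[-0.02,0.165,-0.12,0,0],[-0.024,0.2,-0.12,0,0],[-0.028,0.235,-0.12,0,0],[-0.032,0.26,-0.12,0,0],[-0.032,0.269,-0.12,0,0],[-0.032,0.269,-0.12,0,0],[-0.032,0.269,-0.09,0,0],[-0.032,0.269,-0.06,0,0],[-0.032,0.269,-0.03,0,0],[-0.032,0.269,0,0,0],[-0.032,0.269,0.0147,0,0],[-0.032,0.269,0.0147,0,0],[-0.032,0.269,0.0147,0,0]]
  ]
}}

```text
time_s: 7.23
ee_pos: [487.6, -139.3, 121.8]
ee_rot: [-180.0, 0.1, -13.7]
force: [0.4, 0.2, 0.5]
gripper_width: 0.2
```

```bash
python3 -c "
from h import *
print(where()); snap('side','s3.png')
a=cv2.imread('pics/s3.png')[120:270,220:420]; cv2.imwrite('pics/s3z.png',cv2.resize(a,None,fx=4,fy=4))
print(jd(17,2,122))"
```

```text
(7.2333, array([ 18.4, -71.2, 121.8]), array([-1.7997e+02,  7.0000e-02, -1.3730e+01]), array([0.4, 0.2, 0.5]))
([-0.002, -0.0735, 0.0009], np.float64(0.2))
```

View pics/s3z.png

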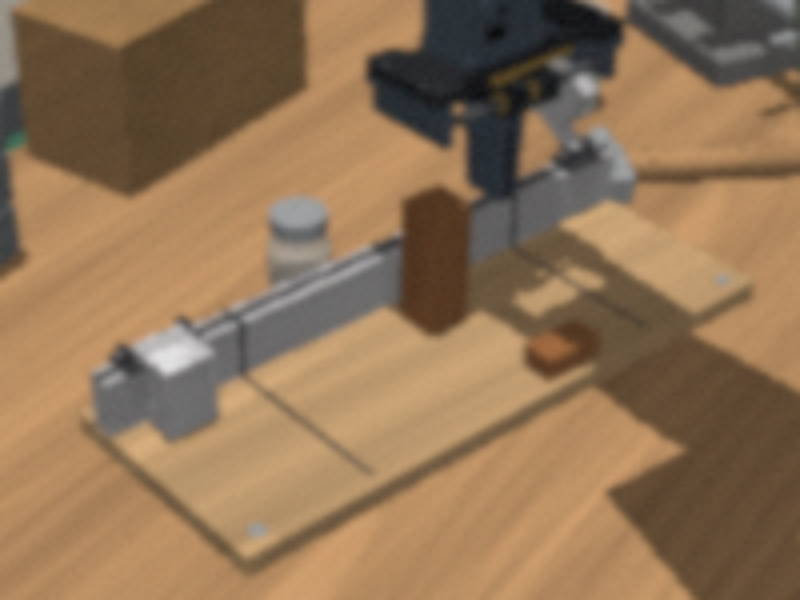

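The broad stop is down at (180,380), the fingers at (493,180) are right of the blank, about 20 mm clear. Now tipping.

{"op": "jog_arm", "data": {
  "deltas": [
    [[-0.001,-0.008,0,0,0],[-0.001,-0.014,0,0,0],[-0.001,-0.019,0,0,0],[-0.001,-0.024,0,0,0],[-0.001,-0.029,0,0,0],[-0.001,-0.034,0,0,0],[-0.001,-0.039,0,0,0],[-0.001,-0.044,0,0,0],[-0.001,-0.049,0,0,0],[-0.001,-0.054,0,0,0],[-0.001,-0.059,0,0,0],[-0.001,-0.064,0,0,0],[-0.001,-0.069,0,0,0],[-0.001,-0.073,0,0,0],[-0.001,-0.073,0,0,0],[-0.001,-0.073,0,0,0],[-0.001,-0.073,0,0,0],[-0.001,-0.073,0,0,0]]
  ]
}}

```text
time_s: 8.78
ee_pos: [503.4, -69.5, 122.2]
ee_rot: [180.0, -0.0, -13.8]
force: [0.6, -0.4, 0.4]
gripper_width: 0.7
```

```bash
python3 -c "
from h import *
print(where()); snap('side','s4.png')
a=cv2.imread('pics/s4.png')[120:270,220:420]; cv2.imwrite('pics/s4z.png',cv2.resize(a,None,fx=4,fy=4))
"
```

```text
(8.7833, array([ 17. ,   0.4, 122.2]), array([179.99,  -0.  , -13.81]), array([ 0.6, -0.4,  0.4]))
```

View pics/s4z.png

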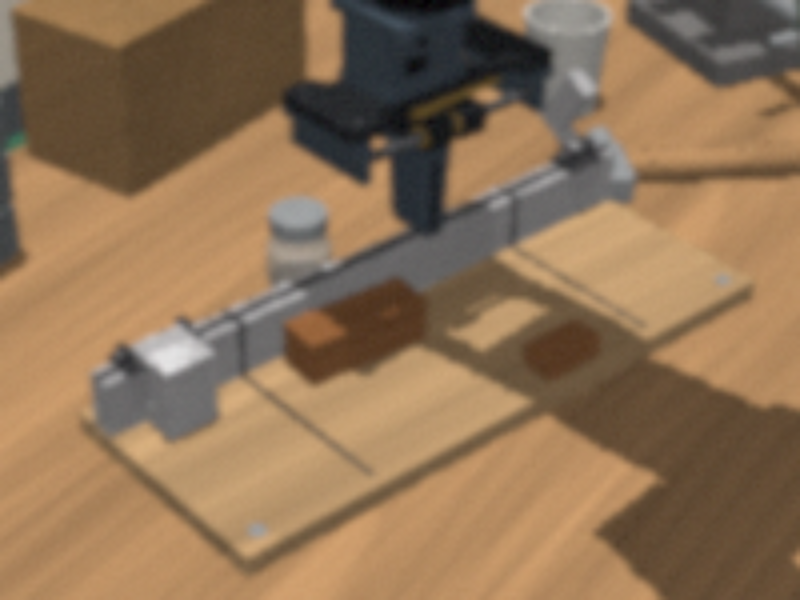

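The blank lies flat, roughly along the fence, short of the stop. Backing up for a wrist view.

{"op": "jog_arm", "data": {
  "deltas": [
    [[0,0,-0.03,0,0],[-0.01,-0.01,-0.06,0,0],[-0.03,-0.02,-0.09,0,0],[-0.06,-0.03,-0.12,0,0],[-0.083,-0.04,-0.15,0,0],[-0.083,-0.04,-0.178,0,0],[-0.083,-0.04,-0.178,0,0],[-0.083,-0.04,-0.178,0,0]]
  ]
}}

```text
time_s: 9.5
ee_pos: [433.0, -10.6, 301.9]
ee_rot: [-180.0, -0.3, -13.8]
force: [-0.4, 0.6, -1.0]
gripper_width: 0.2
```

```bash
python3 -c "
from h import *
import pickle
print(where()); pickle.dump(K('wrist'),open('w2.pkl','wb')); snap('wrist','w2.png')
a=cv2.imread('pics/w2.png')[:200,100:500]; cv2.imwrite('pics/w2z.png',cv2.resize(a,None,fx=2,fy=2,interpolation=2))
"
```

```text
(9.5, array([-65.6,  40.5, 301.9]), array([-179.96,   -0.26,  -13.79]), array([-0.4,  0.6, -1. ]))
```

View pics/w2z.png

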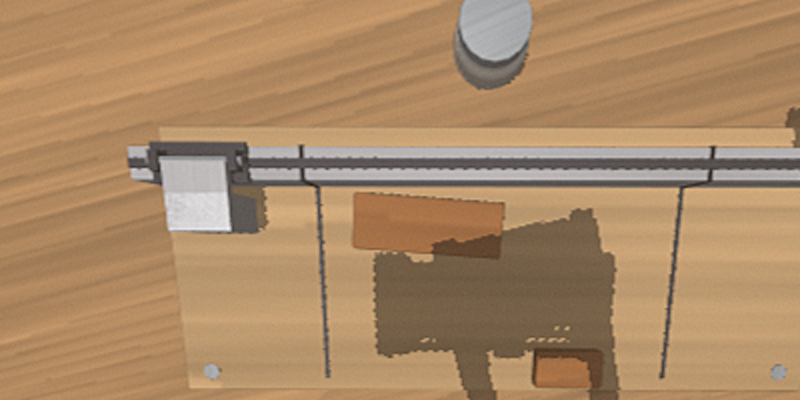

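The blank lies with top corners at about (354,192), (504,204), (500,258) and (352,246), still a gap to the fence and to the stop (right side of its top at x≈230).

Run:
```python
from h import *
import pickle
from fit import W
q=np.load('q.npy');p=pickle.load(open('w2.pkl','rb'))
iv=lambda w:W((0,0,-q[2]),np.array(w)-[q[0],q[1],0])[0].round(1)
for u,z in [((354,192),54),((504,204),54),((500,258),54),((352,246),54),((230,231),77),((226,158),77),((168,231),77),((310,187),18),((310,181),63),((204,388),18)]:
    print(u,iv(ray(p,((u[0]+.5)/2-.5+100,(u[1]+.5)/2-.5),z)))
print(jd(-30,75,230))
```

```text
(354, 192) [ 42.6 100.1  54. ]
(504, 204) [35.4  1.1 54. ]
(500, 258) [ 0.7  2.8 54. ]
(352, 246) [  8.3 102.8  54. ]
(230, 231) [ 17.3 175.9  77. ]
(226, 158) [ 60.1 174.3  77. ]
(168, 231) [ 17.1 215.   77. ]
(310, 187) [ 48.9 136.9  18. ]
(310, 181) [ 48.4 126.7  63. ]
(204, 388) [-99.5 228.6  18. ]
([0.0362, -0.0346, 0.0703], np.float64(0.13))
```

{"op": "jog_arm", "data": {
  "deltas": [
    [[0.01,-0.0045,0.035,0,0],[0.02,-0.0045,0.07,0,0],[0.025,-0.0045,0.105,0,0],[0.025,-0.0045,0.14,0,0],[0.025,-0.0045,0.175,0,0],[0.025,-0.0045,0.21,0,0],[0.025,-0.0045,0.24,0,0],[0.025,-0.0045,0.254,0,0],[0.025,-0.0045,0.254,0,0],[0.025,-0.0045,0.254,0,0]]
  ]
}}

```text
time_s: 10.38
ee_pos: [456.5, -12.5, 44.7]
ee_rot: [179.9, 0.3, -13.8]
force: [1.2, 0.3, -0.5]
gripper_width: 0.4
```

```bash
python3 -c "
from h import *
print(where(),jd(-4,45,47))"
```

```text
(10.3833, array([-42.3,  44.4,  44.7]), array([179.95,   0.25, -13.83]), array([ 1.2,  0.3, -0.5])) ([0.0382, -0.0005, -0.0025], np.float64(0.1))
```

{"op": "jog_arm", "data": {
  "deltas": [
    [[0.008,0,-0.001,0,0],[0.016,0,-0.002,0,0],[0.022,0,-0.002,0,0],[0.026,0,-0.002,0,0],[0.03,0,-0.002,0,0],[0.033,0,-0.002,0,0],[0.036,0,-0.002,0,0],[0.038,0,-0.002,0,0],[0.038,0,-0.002,0,0]]
  ]
}}

```text
time_s: 11.13
ee_pos: [493.4, -21.0, 48.0]
ee_rot: [180.0, 0.2, -13.8]
force: [-3.7, 2.4, 2.8]
gripper_width: 0.7
```

{"op": "jog_arm", "data": {
  "deltas": [
    [[0.001,0,0,0,0],[0.002,0,0,0,0],[0.002,0,0,0,0]]
  ]
}}

```text
time_s: 11.38
ee_pos: [493.4, -21.1, 47.8]
ee_rot: [180.0, 0.4, -13.8]
force: [-7.3, 2.7, 5.9]
gripper_width: 0.4
```

{"op": "jog_arm", "data": {
  "deltas": [
    [[0.001,0,0,0,0],[0.001,0,0,0,0]]
  ]
}}

```text
time_s: 11.55
ee_pos: [493.4, -21.1, 47.8]
ee_rot: [180.0, 0.5, -13.8]
force: [-9.3, 3.6, 7.2]
gripper_width: 0.3
```

```bash
python3 -c "
from h import *
print(where(),jd(-20,45,47),jd(-20,-35,47),jd(27,-35,47))"
```

```text
(11.55, array([-4.3, 44.9, 47.8]), array([179.96,   0.51, -13.82]), array([-9.3,  3.6,  7.2])) ([-0.0156, -0.0001, 0.0009], np.float64(0.12)) ([-0.0158, 0.0799, 0.001], np.float64(0.12)) ([0.0312, 0.08, 0.0005], np.float64(0.12))
```

{"op": "jog_arm", "data": {
  "deltas": [
    [[-0.01,0,0,0,0],[-0.022,0,0,0,0],[-0.025,0.0,0,0,0],[-0.025,0.02,0,0,0],[-0.025,0.045,0,0,0],[-0.025,0.065,0,0,0],[-0.025,0.08,0,0,0],[-0.02,0.08,0,0,0],[-0.005,0.08,0,0,0],[0.01,0.08,0,0,0],[0.022,0.08,0,0,0],[0.027,0.08,0,0,0],[0.027,0.08,0,0,0],[0.027,0.08,0,0,0]]
  ]
}}

```text
time_s: 12.72
ee_pos: [504.6, -105.7, 48.0]
ee_rot: [180.0, 0.0, -13.8]
force: [-0.2, 0.8, -0.7]
gripper_width: 0.1
```

```bash
python3 -c "
from h import *
import pickle
print(where(),jd(26,60,47)); pickle.dump(K('wrist'),open('w3.pkl','wb'));snap('wrist','w3.png')
a=cv2.imread('pics/w3.png')[:300,100:500]; cv2.imwrite('pics/w3z.png',cv2.resize(a,None,fx=2,fy=2,interpolation=2))"
```

```text
(12.7167, array([ 26.9, -34.5,  48. ]), array([ 1.800e+02,  3.000e-02, -1.377e+01]), array([-0.2,  0.8, -0.7])) ([-0.0006, -0.0945, 0.001], np.float64(0.17))
```

View pics/w3z.png

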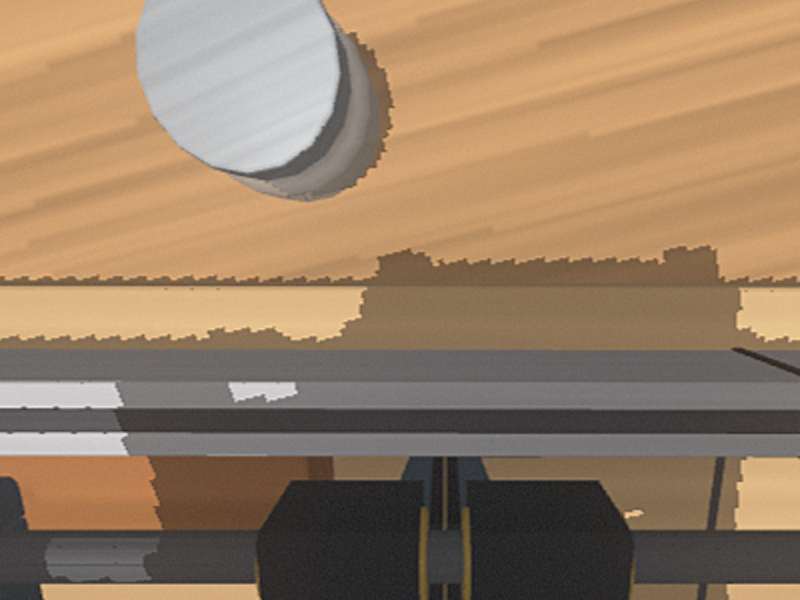

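The blank touches the fence edge in view (its end at (330,470)), with the fingers at (445,470) to its right. Pushing along the fence.

{"op": "jog_arm", "data": {
  "deltas": [
    [[0,-0.008,0,0,0],[0,-0.014,0,0,0],[0,-0.019,0,0,0],[0,-0.024,0,0,0],[0,-0.029,0,0,0],[0,-0.034,0,0,0],[0,-0.039,0,0,0],[0,-0.044,0,0,0],[0,-0.049,0,0,0],[0,-0.054,0,0,0],[0,-0.059,0,0,0],[0,-0.064,0,0,0],[0,-0.069,0,0,0],[0,-0.074,0,0,0],[0,-0.079,0,0,0],[0,-0.083,0,0,0],[0,-0.087,0,0,0],[0,-0.089,0,0,0],[0,-0.089,0,0,0]]
  ]
}}

```text
time_s: 14.35
ee_pos: [526.3, -19.2, 48.2]
ee_rot: [-180.0, -0.0, -13.8]
force: [-0.6, 0.1, -0.2]
gripper_width: 0.5
```

{"op": "jog_arm", "data": {
  "deltas": [
    [[0,-0.001,0,0,0],[0,-0.002,0,0,0],[0,-0.003,0,0,0],[0,-0.003,0,0,0]]
  ]
}}

```text
time_s: 14.68
ee_pos: [526.8, -16.8, 48.3]
ee_rot: [-180.0, -0.0, -13.8]
force: [-0.8, 0.2, -0.5]
gripper_width: 0.5
```

{"op": "jog_arm", "data": {
  "deltas": [
    [[0,-0.001,0,0,0],[0,-0.002,0,0,0],[0,-0.003,0,0,0],[0,-0.003,0,0,0]]
  ]
}}

```text
time_s: 15.02
ee_pos: [527.5, -13.7, 48.3]
ee_rot: [-180.0, -0.0, -13.8]
force: [-0.2, 0.6, 0.3]
gripper_width: 0.8
```

{"op": "jog_arm", "data": {
  "deltas": [
    [[0,-0.001,0,0,0],[0,-0.002,0,0,0],[0,-0.002,0,0,0]]
  ]
}}

```text
time_s: 15.27
ee_pos: [527.9, -11.8, 48.2]
ee_rot: [180.0, 0.0, -13.8]
force: [-0.3, -0.1, -0.0]
gripper_width: 0.7
```

{"op": "jog_arm", "data": {
  "deltas": [
    [[0,-0.001,0,0,0],[0,-0.002,0,0,0],[0,-0.002,0,0,0]]
  ]
}}

```text
time_s: 15.52
ee_pos: [528.4, -9.8, 48.2]
ee_rot: [-180.0, -0.0, -13.8]
force: [-0.2, 0.5, 0.2]
gripper_width: 0.6
```

```bash
python3 -c "
from h import *
print(where()); snap('side','s5.png')
a=cv2.imread('pics/s5.png')[150:270,220:380]; cv2.imwrite('pics/s5z.png',cv2.resize(a,None,fx=5,fy=5,interpolation=2))
"
```

```text
(15.5167, array([26.9, 64.3, 48.2]), array([-180.  ,   -0.  ,  -13.79]), array([-0.2,  0.5,  0.2]))
```

View pics/s5z.png

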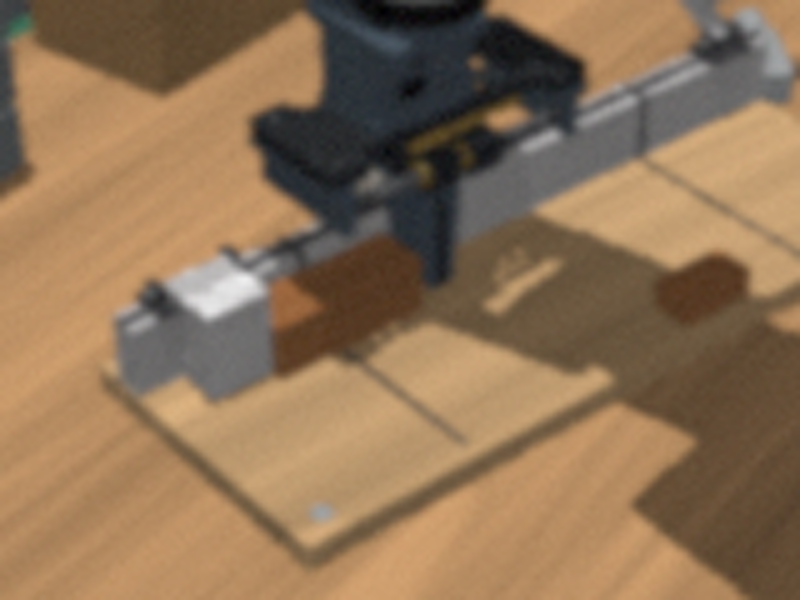

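The blank's far end is close to the broad stop's side at (272,320) in the zoomed view, but there's no contact force yet; I'll keep creeping.

{"op": "jog_arm", "data": {
  "deltas": [
    [[0,-0.001,0,0,0],[0,-0.002,0,0,0],[0,-0.002,0,0,0]]
  ]
}}

```text
time_s: 15.82
ee_pos: [528.4, -9.1, 48.2]
ee_rot: [179.9, 0.0, -13.7]
force: [-1.1, -5.7, 1.8]
gripper_width: 0.8
```

{"op": "jog_arm", "data": {
  "deltas": [
    [[0,-0.001,0,0,0],[0,-0.002,0,0,0],[0,-0.002,0,0,0]]
  ]
}}

```text
time_s: 16.07
ee_pos: [528.4, -8.9, 48.3]
ee_rot: [179.7, 0.0, -13.7]
force: [-1.7, -12.4, 2.8]
gripper_width: 0.1
```

{"op": "jog_arm", "data": {
  "deltas": [
    [[0,-0.001,0,0,0],[0,-0.002,0,0,0],[0,-0.002,0,0,0]]
  ]
}}

```text
time_s: 16.32
ee_pos: [528.3, -8.7, 48.3]
ee_rot: [179.5, 0.1, -13.6]
force: [-3.9, -19.5, 3.1]
gripper_width: 0.3
```

Firmly butted (19 N). Back off, go round, and reseat against the fence.

{"op": "jog_arm", "data": {
  "deltas": [
    [[0,0.008,0,0,0],[0,0.02,0,0,0],[0,0.03,0,0,0],[-0.005,0.03,0,0,0],[-0.02,0.03,0,0,0],[-0.04,0.03,0,0,0],[-0.055,0.03,0,0,0],[-0.055,0.025,0,0,0],[-0.055,0.0,0,0,0],[-0.055,-0.025,0,0,0],[-0.055,-0.048,0,0,0],[-0.055,-0.054,0,0,0],[-0.055,-0.054,0,0,0]]
  ]
}}

```text
time_s: 17.4
ee_pos: [490.3, 63.0, 48.3]
ee_rot: [-180.0, -0.1, -13.6]
force: [-0.2, 0.4, -0.3]
gripper_width: 0.1
```

```bash
python3 -c "
from h import *
print(where(),jd(-6,120,47))"
```

```text
(17.4, array([-27.6, 125.8,  48.3]), array([-1.7996e+02, -7.0000e-02, -1.3650e+01]), array([-0.2,  0.4, -0.3])) ([0.0216, 0.0059, 0.0014], np.float64(0.29))
```

{"op": "jog_arm", "data": {
  "deltas": [
    [[0.006,0,0,0,0],[0.012,0,0,0,0],[0.017,0,0,0,0],[0.02,0,0,0,0],[0.022,0,0,0,0],[0.023,0,0,0,0],[0.024,0,0,0,0],[0.024,0,0,0,0]]
  ]
}}

```text
time_s: 18.07
ee_pos: [512.3, 55.4, 48.1]
ee_rot: [180.0, 0.0, -13.8]
force: [0.3, -0.4, 0.1]
gripper_width: 0.4
```

{"op": "jog_arm", "data": {
  "deltas": [
    [[0.001,0,0,0,0],[0.002,0,0,0,0],[0.002,0,0,0,0]]
  ]
}}

```text
time_s: 18.32
ee_pos: [512.3, 55.4, 48.0]
ee_rot: [179.9, 0.3, -13.8]
force: [-5.4, 1.4, 3.9]
gripper_width: 0.1
```

{"op": "jog_arm", "data": {
  "deltas": [
    [[0.001,0,0,0,0],[0.002,0,0,0,0],[0.002,0,0,0,0]]
  ]
}}

```text
time_s: 18.57
ee_pos: [512.3, 55.4, 48.0]
ee_rot: [179.9, 0.5, -13.8]
force: [-9.0, 3.6, 7.8]
gripper_width: 0.7
```

{"op": "jog_arm", "data": {
  "deltas": [
    [[-0.006,0,0,0,0],[-0.02,0,0,0,0],[-0.045,0,-0.01,0,0],[-0.065,0,-0.04,0,0],[-0.075,0.02,-0.08,0,0],[-0.075,0.03,-0.12,0,0],[-0.075,0.03,-0.16,0,0],[-0.075,0.03,-0.2,0,0],[-0.075,0.03,-0.22,0,0],[-0.075,0.03,-0.22,0,0],[-0.075,0.03,-0.22,0,0]]
  ]
}}

```text
time_s: 19.48
ee_pos: [437.1, 43.5, 269.3]
ee_rot: [-179.9, -0.2, -13.8]
force: [0.1, -0.4, 0.0]
gripper_width: 0.5
```

```bash
python3 -c "
from h import *
import pickle
print(where()); pickle.dump(K('wrist'),open('w4.pkl','wb'));snap('wrist','w4.png')
a=cv2.imread('pics/w4.png')[20:220,180:500]; cv2.imwrite('pics/w4z.png',cv2.resize(a,None,fx=2.5,fy=2.5,interpolation=2))
snap('side','s6.png')
a=cv2.imread('pics/s6.png')[150:270,220:380]; cv2.imwrite('pics/s6z.png',cv2.resize(a,None,fx=5,fy=5,interpolation=2))
snap('top','t6.png')
"
```

```text
(19.4833, array([-74.6,  94.1, 269.3]), array([-179.94,   -0.22,  -13.79]), array([ 0.1, -0.4,  0. ]))
```

View pics/w4z.png

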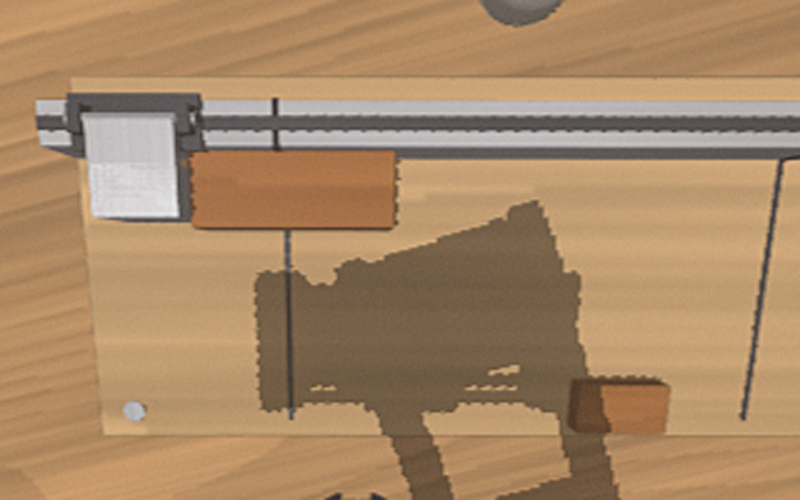

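View pics/s6z.png

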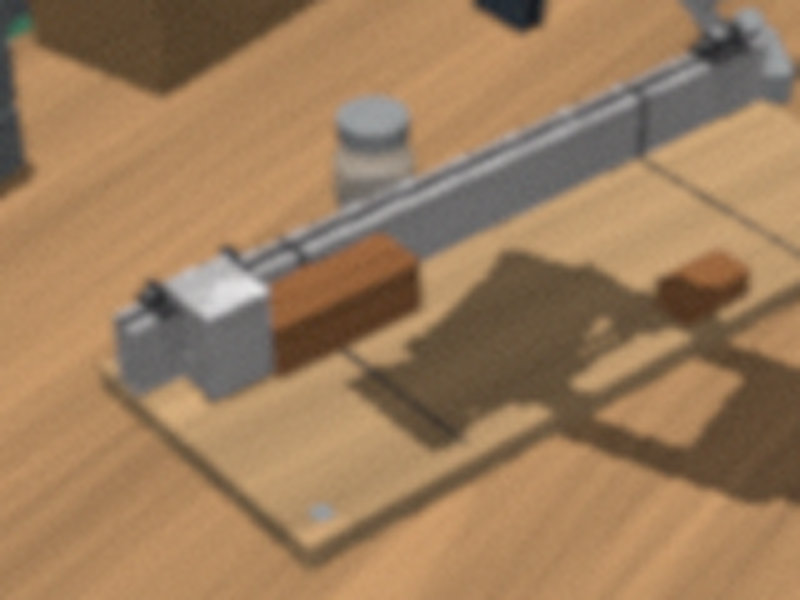

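View pics/t6.png

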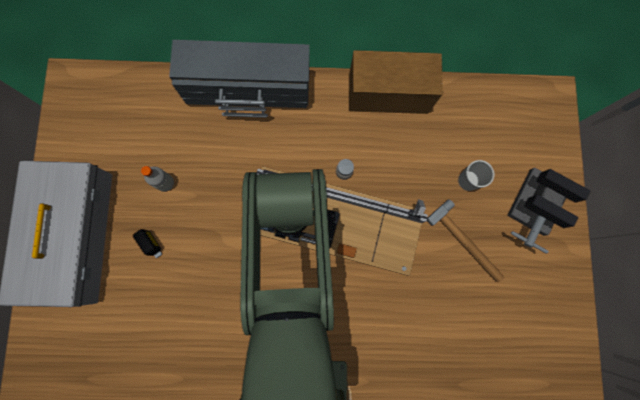

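The blank lies straight along the fence with its left end (190,190) at the broad stop's side; narrow stop leaning back, offcut, jar, mug, hammer, glue and tape where they were. Numeric check.

Run:
```python
from h import *
import pickle
from fit import W
q=np.load('q.npy');p=pickle.load(open('w4.pkl','rb'))
iv=lambda w:W((0,0,-q[2]),np.array(w)-[q[0],q[1],0])[0].round(1)
for n,u,z in [('blank',(192,152),54),('',(396,152),54),('',(397,230),54),('',(190,229),54),('stop',(180,217),77),('',(176,115),77),('fence',(600,157),18),('offcut',(602,432),38),('',(668,432),38)]:
    print(n,u,iv(ray(p,((u[0]+.5)/2.5-.5+180,(u[1]+.5)/2.5-.5+20),z)))
for l in ['narrow_stop','jar','offcut','blank','broad_toe']:
    r=env.look_for('side',l); print(l,[(np.round(a['xyz']).tolist(),round(a['conf'],2)) for a in r[:1]])
print(env.state()['time_s'])
```

```text
blank (192, 152) [ 47.8 172.3  54. ]
 (396, 152) [48.  74.9 54. ]
 (397, 230) [12.4 73.8 54. ]
 (190, 229) [ 12.6 175.3  54. ]
stop (180, 217) [ 17.1 174.5  77. ]
 (176, 115) [ 60.  173.6  77. ]
fence (600, 157) [ 50.5 -34.   18. ]
offcut (602, 432) [-93.  -41.8  38. ]
 (668, 432) [-92.9 -78.   38. ]
narrow_stop [([498.0, -276.0, 95.0], 0.63)]
jar [([616.0, -72.0, 49.0], 0.78)]
offcut [([390.0, -88.0, 37.0], 0.58)]
blank [([538.0, 50.0, 50.0], 0.78)]
broad_toe [([559.0, 122.0, 66.0], 0.61)]
19.8833
```

```bash
python3 -c "
from workcell import env
print(env.job_done())"
```

```text
the job is handed in; nothing more can be done
None
```

I set the jig up in the order asked, pushing only with closed fingertips, and handed the job in at about 20 s of the 51 s allowed; it gave no verdict.

1. **Broad stop:** I pushed it over from behind, and it fell fully down in front of the fence.
2. **Blank:** I tipped it towards the broad stop and pushed it against the fence. I slid it along until it butted the stop, then pressed it to the fence once more.

What the last checks showed:
- **Contact forces:** the blank blocked the push at about 19 N against the stop and about 10 N against the fence. The second fence press stopped at the same position as the first.
- **Blank position:** in the final wrist picture it lies straight along the fence. Its back edge measures about x = 48 mm in the jig frame and its end about y = 172–175 mm, with the stop's side at about 174–175 mm. The 2 mm difference from the nominal fence face (x = 50 mm) is within the calibration error.
- **Everything else:** the narrow stop still leans back. The jar, offcut, glue, tape, mug and hammer look unmoved in the final pictures.
- **Arm:** it finished about 250 mm above the table, touching nothing.

One reading disagreed. The offcut's left edge measured about 15 mm different between the first and last wrist pictures, though its right edge matched to within 1 mm. I put this down to which edge I picked, because the detector found the offcut within 3 mm of its first position and the fingers never went near it.

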